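# Hold the belt grinder's tension arm down for a belt change

## Robot

A 6-joint arm with a two-finger parallel gripper is mounted at the origin on the work surface. World frame = base frame: x ahead of the robot, y to its left, z up, the work surface at z = 0. Lengths are in m, angles in rad, forces in N, time in s.
With the tool pointing down it reaches from about 0.3 to 0.775 m from the base axis. Payload 14.6 kg.
Tool frame: the origin (TCP) lies at the very end of the fingers, on their centre line; the grasp point (between the pads) lies 19 mm behind it; z points along the fingers, y is the line along which they close (so a half turn about z gives the same grasp; the last joint's range is limited). The gripper opens to 94 mm and grips with 3 to 60 N. Pads are 16 mm wide; open, the fingers measure 119 mm over their backs; the gripper's body (75 mm by 177 mm) begins 78 mm behind the grasp point.
Start: joints at [-1.278, 0.3, 1.521, -0, 1.321, -0.067], TCP at [0.194, -0.515, 0.205] pointing down, gripper open.
Joint ranges: [-3.03, 3.03], [-0.79, 2.21], [0.23, 2.52], [-1.04, 4.18], [0, 3.07], [-2.55, 2.55]. Speed limits (rad/s): [2.22, 2.22, 2.57, 3.14, 3.14, 3.14].

## Interface

Orientations are given as [roll, pitch, yaw] about the fixed x, y, z axes, in that order (R = Rz(yaw) Ry(pitch) Rx(roll)).
In Python, from station import ctrl gives the robot as it stands. The module is installed in compiled form; this text tells all that it offers.
- The arm moves only by the tool play_rows, never from a script. Its argument "commands" is a list of rows, each a list of 7 numbers: the shift along the tool's x, y, z in m, then the turn, a rotation vector about the tool's x, y, z in degrees, then the closure, from -1 (fully open) to 1 (shut). A call has 1 to 20 rows; each row shifts and turns the commanded pose from where the row before left it, along the tool's axes as they then stand; what a row does not reach is not made up. A row lasts 1/12 s, in which the tool goes at most 41.7 mm and 7.16 degrees, less where a joint would pass 70% of its speed; a pose out of reach is approached as far as the arm can. A call is refused whole if a number of a shift passes 0.0417 or a number of a turn 7.16, either way. A call with a gripper value outside its range is refused whole. The fingers move at their own pace and stop on an object; "force" is the grip in N (left out, the last holds). Time passes only in rows, so rows that do not move let the fingers close. It gives the time, the measured TCP pose, the force, the opening and the grip force at its end, in the units of the state.
- ctrl.get_obs(): the state, without advancing time (a new reading comes with each control period).
- ctrl.camera(name): name is "scene" or "top"; returns the picture (384x512x3 uint8, blue, green, red); there is no depth.
- ctrl.camera_model(name): a dict with "fx", "fy", "cx", "cy" (pixels), "rvec" (rotation vector, rad) and "tvec" (3), from world to camera coordinates, as OpenCV has them. Camera axes: x right, y down, z forward; pixel columns grow to the right and rows downward; lengths in m; the calibration is good to about 2 mm. A picture is of the moment at which its call begins. camera_model takes no time and is no camera call.
- ctrl.hand_in(): hands the job in; it is judged then, once.
The state is a dict: "time_s": time; "qpos": joint angles; "joint_vel": joint speeds; "tau": joint torques, N m; "ee_pos": TCP position; "eef_rot": TCP orientation; "force": force on the tool from outside, world axes, zero at the start; "moment": the same for the moment, N m; "grip_width": finger opening in m; "grip_force": force on a finger pad.
Only numpy, scipy, OpenCV 4.12 (cv2) and the standard library are available. Lean on these libraries where they do the work, as an engineer would, in place of code of your own. Each camera call takes 0.05 s, during which the arm holds its last target. There are 200 camera calls.

## Task

The bench belt grinder is waiting for a fresh belt. First slide the barrel bolt at the front of its mounting board fully home into its keeper, so that the board is locked to the bench, and then press the rubber-gripped tension arm well down, past the last click of its ratchet and close to its lower stop, so that a belt could be slipped over the wheels. Finish while still holding the arm pressed down there, with the bolt still home, and leave the other things on the bench where they lie.

Things in the scene. Friction and masses are not known exactly. Their poses are not given: they have to be found in the camera images.
- grinder: Fixed belt grinder, belt off, on a plywood board 360 x 400 x 24 mm between two 50 mm wide battens. Origin: centre of the board's underside, on the bench. x points from the bolt's edge to the motor, y along the board to the keeper's side, z up. Wheels (faces 65 mm on the -x side of the origin, up to 325 mm high) and motor fill the middle; the strip at the -x edge carries the bolt.
- bolt_knob (a point): Centre of the grip of the bolt's upright round knob: a steel cylinder 16 mm in diameter, standing free from 41 mm to 85 mm above the bench; this point is 68 mm above the bench and moves with the bolt. The bolt's staples beside it are 45 mm high and its keeper 47 mm high, so fingertips that stay 48 mm or more above the bench pass over them.
- bolt (a joint): Travel of the steel barrel bolt along its track, m: it grows towards the grinder's +y, the keeper's side. It starts drawn back at 0 to 0.012 and is fully home in the keeper at its end stop, 0.055. It slides with about 3 N of friction and stays where it is left.
- keeper (a point): Middle of the keeper, a steel staple on the batten at the grinder's +y side, in line with the bolt and level with its rod (34.5 mm above the bench).
- tension_grip (a point): Centre of the rubber-sleeved grip at the free end of the tension arm: a square sleeve 34 x 34 mm and 100 mm long along the arm; moves with the arm. Its y axis runs along the arm towards the pivot, x across the arm (level), z is square to its flat top, whose face lies 17 mm from this point. It is about 316 mm above the bench when the arm is up and 165 mm at the lower stop; nothing else stands within 55 mm of this point in its swing, and the raised end is 350 mm high.
- tension_pivot (a point): The arm's pivot, 222 mm above the bench, its axis along the grinder's x; the grip's centre lies 275 mm from it and goes round it in the upright plane as the arm is pressed.
- tension_arm (a joint): Angle of the sprung tension arm, rad: 0 fully up, where its spring holds it (the arm 0.35 rad above level), growing as the grip is pressed down; lower stop at 0.56 (0.21 rad below level). Three ratchet notches: if let go, the pawl catches it at about 0.22, 0.33 or 0.42 (the last). Beyond the last, it springs back to that notch unless held. Pressing straight down at the grip takes about 9 N at the top and 16 N at the stop.
- cleaning_stick_mid (a point): Belt-cleaning stick, a tan block 36 x 90 x 36 mm (long along its y), lying loose on the mounting board in front of the grinder; this is its centre. A bystander.
- mallet_mid (a point): Wooden club mallet standing on its head, 100 mm across, 290 mm high with the handle; this point is 75 mm above its foot. A bystander.
- drawknife: Drawknife lying flat: blade 270 x 38 mm along its y with two blue handles; origin at the bench between the handles and the blade. A bystander.
- shingle: Wooden shingle 280 x 85 x 8 mm lying flat; origin at the centre of its underside. A bystander.
- folding_rule: Folded wooden rule 200 x 15 x 12 mm lying flat; origin at the centre of its underside. A bystander.
- wax_tin: Round metal tin 87 mm across and 34 mm high; origin at the centre of its underside. A bystander.

How it is judged:
On the way, in this order (a step that is already met when the one before it is completed fails the run):
1. the bolt is home in its keeper, the arm not yet pressed (value of joint bolt above 0.048 m and value of joint tension_arm below 0.08 rad), for 0.2 s.
2. the arm is pressed down past the last click of its ratchet, the bolt still home (value of joint tension_arm above 0.46 rad and value of joint bolt above 0.048 m), for 0.2 s.
At the end, for the whole second after the job is handed in: Bolt within 7 mm of its end stop in the keeper; tension arm at 0.46 rad or more (past the last notch at 0.42; its stop is at 0.56), still, and the robot pressing on it with more than 4 N, through the last second (all of step 2 and velocity of joint tension_arm between -0.1 and 0.1 rad/s and contact force between any of the fingers, the arm and tension_arm above 4 N); the arm keeps its last pose, push and grip.
It fails at once if a bystander on the bench is shifted by more than 30 mm (distance of any of cleaning_stick_mid, mallet_mid, drawknife, shingle, folding_rule, wax_tin from where it was at the start of the episode above 0.03 m).
It also fails if it takes over 48 s, if anything falls off the work surface, if the arm or the gripper's body presses on something with over 40 N, if the wrist force passes 120 N, or if a joint passes its speed limit or range.

## Working session

There is one attempt and no reset: what is moved stays moved. The work goes in short steps, Python scripts to look and compute and a tool call to move; the robot and the scene stay as the last step left them, time stands still between calls to the robot, and variables do not carry over. Pictures are saved under pics/ and viewed, at most 10 in all, crops included, and the job is handed in when it is done.

Besides the shell and the picture viewer there is one more tool, called as name(argument=value, ...) on one line, values as JSON. play_rows: Moves the arm, as the interface text tells. Its arguments: {"type":"object","properties":{"commands":{"type":"array","items":{"type":"array","items":{"type":"number"}}},"force":{"type":"number"}},"required":["commands"]}

```bash
mkdir -p pics
python3 - <<'E'
from station import ctrl
import cv2
for n in("scene","top"):
    cv2.imwrite(f"pics/{n}0.png",ctrl.camera(n)); print(n,ctrl.camera_model(n))
o=ctrl.get_obs();print(o)
E
```

```text
scene {'fx': 381.21345139412125, 'fy': 381.21345139412125, 'cx': 255.46880053930863, 'cy': 189.1662708126151, 'rvec': array([ 2.12679777,  1.0133844 , -0.439363  ]), 'tvec': array([-0.30987352, -0.10863527,  1.70746441])}
top {'fx': 399.54362622763193, 'fy': 399.54362622763193, 'cx': 258.18577090507483, 'cy': 189.2958826310678, 'rvec': array([ 2.17510868, -2.11561272,  0.17070425]), 'tvec': array([-0.0095115 ,  0.5450611 ,  1.43168772])}
{'time_s': 0.1, 'qpos': array([-1.27761115e+00,  3.00406177e-01,  1.52149652e+00, -3.37599028e-06,
        1.32069407e+00, -6.66585389e-02]), 'joint_vel': array([-0.00190723,  0.00119027, -0.00212865, -0.00037631,  0.00109862,
        0.00082962]), 'tau': array([-1.21598998e-03, -5.32650268e+01, -3.53293276e+01,  7.09125982e-02,
        2.34450441e-02, -4.58412785e-05]), 'ee_pos': array([ 0.19357149, -0.51457032,  0.20495771]), 'eef_rot': array([-3.14059055e+00, -6.36204548e-05,  3.59844516e-01]), 'force': array([ 0.19222887, -0.31691085, -0.44321113]), 'moment': array([ 0.04228311,  0.00310217, -0.01906272]), 'grip_force': 0.0, 'grip_width': 0.09406399910446729}
```

View pics/scene0.png

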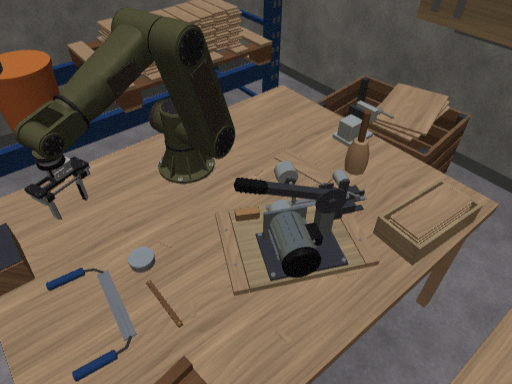

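View pics/top0.png

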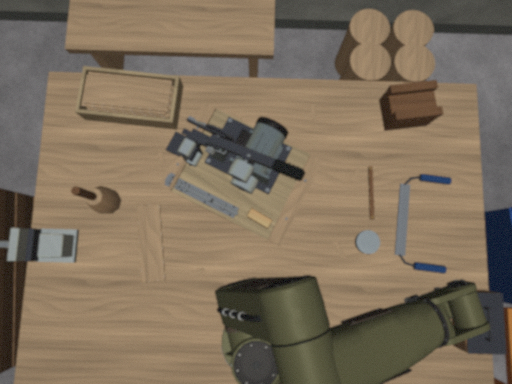

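The top view shows the grinder at about (240,165). The bolt strip runs (170,180)-(237,212), with the cleaning stick at (260,217) and the grip at (290,171). I'll zoom in for detail.

```bash
python3 - <<'E'
import cv2
a=cv2.imread("pics/top0.png")[100:250,150:320]; cv2.imwrite("pics/topz.png",cv2.resize(a,None,fx=4,fy=4,interpolation=cv2.INTER_CUBIC)[:600])
a=cv2.imread("pics/scene0.png")[150:300,205:385]; cv2.imwrite("pics/scz.png",cv2.resize(a,None,fx=4,fy=4,interpolation=cv2.INTER_CUBIC))
E
cat > h.py <<'E'
import numpy as np,cv2
from station import ctrl
def ray(n,uv):
    m=ctrl.camera_model(n);R=cv2.Rodrigues(m['rvec'])[0]
    d=R.T@np.array([(uv[0]-m['cx'])/m['fx'],(uv[1]-m['cy'])/m['fy'],1]);return -R.T@m['tvec'],d
def onz(n,uv,z):
    c,d=ray(n,uv);return c+d*(z-c[2])/d[2]
def proj(n,p):
    m=ctrl.camera_model(n);R=cv2.Rodrigues(m['rvec'])[0];q=R@np.array(p)+m['tvec']
    return np.array([m['fx']*q[0]/q[2]+m['cx'],m['fy']*q[1]/q[2]+m['cy']])
def two(u,v):
    c,d=ray('top',u);e,f=ray('scene',v)
    s=np.linalg.lstsq(np.c_[d,-f],e-c,rcond=None)[0];p,q=c+d*s[0],e+f*s[1];return (p+q)/2,np.linalg.norm(p-q)
E
```

```text
(no output)
```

View pics/topz.png

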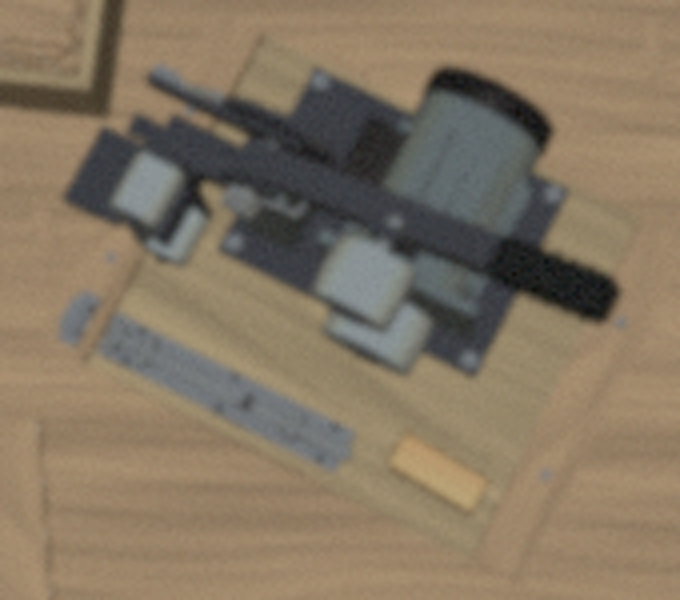

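View pics/scz.png

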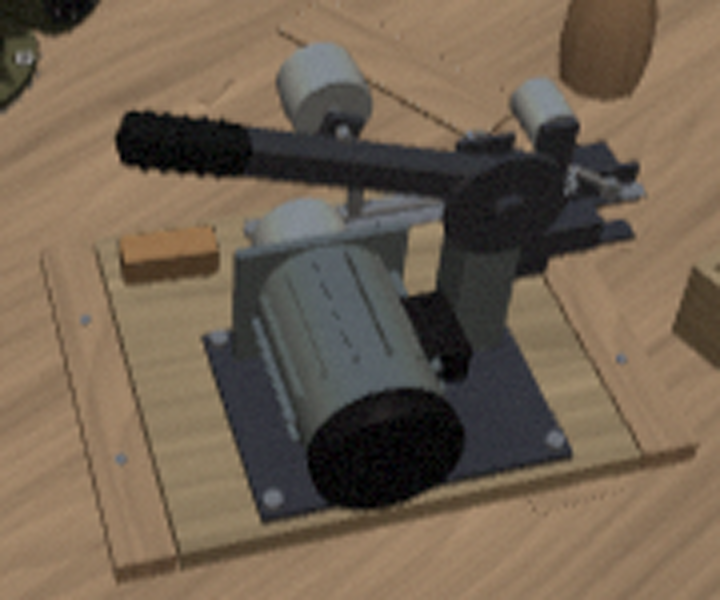

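The zoomed crop shows the board corners at about (88,358), (478,552), (262,36) and (638,215). The keeper is at (80,318), a dark knob-like spot at (247,400), and the grip runs from (505,255) to (612,300). In the scene crop the grip runs from (120,140) to (250,150). I'll check these against the given sizes.

Run:
```python
from h import *
np.set_printoptions(precision=4,suppress=True)
T=lambda x,y:(150+(x+.5)/4-.5,100+(y+.5)/4-.5)
S=lambda x,y:(205+(x+.5)/4-.5,150+(y+.5)/4-.5)
print('cam',ray('top',(0,0))[0],ray('scene',(0,0))[0])
for k,p in dict(FL=(88,358),FR=(478,552),BL=(262,36),BR=(638,215)).items(): print(k,onz('top',T(*p),.024))
for k,p in dict(FL=(97,245),BL=(178,565),FRk=(545,275),BRk=(640,455)).items(): print('sc',k,onz('scene',S(*p),.024))
print('keeper',onz('top',T(80,318),.04),'knobtop',onz('top',T(247,400),.085))
print('plate',onz('top',T(100,335),.026),onz('top',T(345,450),.026))
print('grip',two(T(560,278),S(184,143)),onz('top',T(556,279),.32),'end',two(T(612,290),S(120,138)))
print('stick',onz('top',T(439,472),.06))
```

```text
cam [0.322  0.0126 1.4977] [ 1.2245 -0.6036  1.0769]
FL [0.5393 0.3278 0.024 ]
FR [ 0.3698 -0.0394  0.024 ]
BL [0.8569 0.1796 0.024 ]
BR [ 0.6909 -0.1836  0.024 ]
sc FL [ 0.3706 -0.0341  0.024 ]
sc BL [ 0.6952 -0.1925  0.024 ]
sc FRk [0.6677 0.2713 0.024 ]
sc BRk [0.8571 0.1763 0.024 ]
keeper [0.5741 0.334  0.04  ] knobtop [0.4965 0.1714 0.085 ]
plate [0.561  0.3175 0.026 ] [0.4599 0.0856 0.026 ]
grip (array([ 0.567 , -0.0845,  0.322 ]), np.float64(0.0031707548202689366)) [ 0.5656 -0.0829  0.32  ] end (array([ 0.5524, -0.1256,  0.3403]), np.float64(0.006876439086283655))
stick [ 0.4392 -0.0014  0.06  ]
```

```bash
cat >> h.py <<'E'
O=np.array([.614,.071,0]);a=np.radians(-24.8)
G=np.array([[np.cos(a),-np.sin(a),0],[np.sin(a),np.cos(a),0],[0,0,1]])
def togr(p):return G.T@(np.array(p)-O)
def tow(p):return G@np.array(p)+O
E
python3 - <<'E'
from h import *
im=cv2.imread("pics/top0.png");c=im[165:225,160:250]
c=cv2.resize(c,None,fx=8,fy=8,interpolation=cv2.INTER_CUBIC)
cv2.imwrite("pics/knob.png",cv2.convertScaleAbs(c,alpha=1.5))
for x in(.02,.042,.06):
    for z in(.041,.085):print(x,z,(proj('top',tow([-.148,x,z]))-[160,165]+.5)*8)
E
```

```text
0.02 0.041 [468.35771402 312.70742707]
0.02 0.085 [459.41478434 301.23791551]
0.042 0.041 [425.65099283 291.49717323]
0.042 0.085 [415.41019792 279.38951343]
0.06 0.041 [390.76553572 274.17134301]
0.06 0.085 [379.46634135 261.54328659]
```

View pics/knob.png

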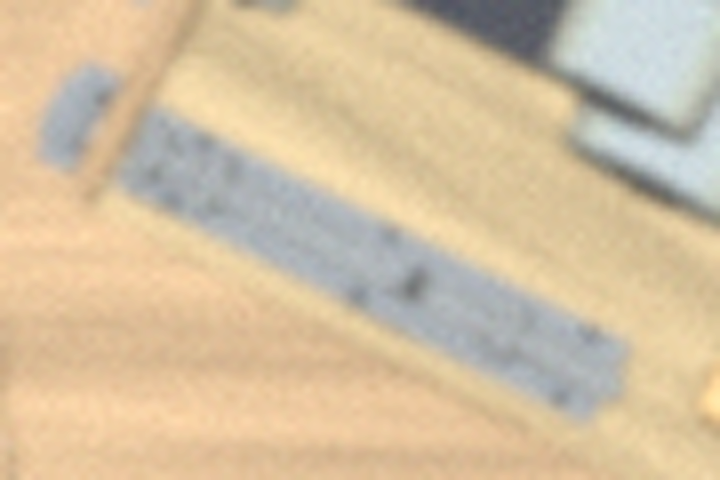

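The dark spot at zoom (413,287) lies on the predicted bolt line (x about -0.148, y about 0.045), so it is the knob. First I turn the tool and get the shifts.

play_rows(commands=[[0,0,0,0,0,6.5,-1],[0,0,0,0,0,6.5,-1],[0,0,0,0,0,6.5,-1],[0,0,0,0,0,6.5,-1],[0,0,0,0,0,6.5,-1],[0,0,0,0,0,6.5,-1],[0,0,0,0,0,6.4,-1]], force=30)

```text
time_s: 0.68
ee_pos: [0.1936, -0.5146, 0.2051]
eef_rot: [-3.141, 0.0, -0.438]
force: [0.1, -0.6, -0.2]
grip_width: 0.0939
grip_force: 0.0
```

```bash
cat >> h.py <<'E'
from scipy.spatial.transform import Rotation as Ro
def delta(p):
    o=ctrl.get_obs();R=Ro.from_euler('xyz',o['eef_rot']).as_matrix()
    return R.T@(np.array(p)-o['ee_pos'])
E
python3 - <<'E'
from h import *
o=ctrl.get_obs();print(o['ee_pos'],np.degrees(o['eef_rot']),o['qpos'],o['time_s'])
t=tow([-.147,.046,.2]);print(t,delta(t))
E
```

```text
[ 0.19359511 -0.5146217   0.20507314] [-1.79967102e+02  2.78479842e-02 -2.51075685e+01] [-1.27760937e+00  3.00287725e-01  1.52137726e+00  2.24720172e-05
  1.32067963e+00  7.31391267e-01] 0.6833
[0.49985151 0.17441722 0.2       ] [-0.01505079 -0.75388091  0.00551333]
```

play_rows(commands=[[-0.01,-0.035,0,0,0,0,-1],[-0.01,-0.039,0,0,0,0,-1],[-0.01,-0.039,0,0,0,0,-1],[-0.01,-0.039,0,0,0,0,-1],[-0.01,-0.039,0,0,0,0,-1],[0,-0.039,0,0,0,0,-1],[0,-0.039,0,0,0,0,-1],[0,-0.039,0,0,0,0,-1],[0,-0.039,0,0,0,0,-1],[0,-0.039,0,0,0,0,-1],[0,-0.039,0,0,0,0,-1],[0,-0.039,0,0,0,0,-1],[0,-0.039,0,0,0,0,-1],[0.005,-0.039,0,0,0,0,-1],[0.01,-0.039,0,0,0,0,-1],[0.01,-0.039,0,0,0,0,-1],[0.01,-0.039,0,0,0,0,-1],[0,-0.039,0,0,0,0,-1],[0,-0.035,0,0,0,0,-1],[0,-0.02,0,0,0,0,-1]])

```text
time_s: 2.35
ee_pos: [0.4963, 0.1781, 0.2047]
eef_rot: [3.141, 0.001, -0.431]
force: [-0.4, -0.0, 0.1]
grip_width: 0.0942
grip_force: 0.0
```

Run:
```python
from h import *
o=ctrl.get_obs();print(o['ee_pos'],np.degrees(o['eef_rot']),o['qpos'],o['force'],o['time_s'])
print(delta(tow([-.147,.046,.056])))
im=ctrl.camera("top");c=im[150:250,150:310]
cv2.imwrite("pics/t1.png",cv2.convertScaleAbs(cv2.resize(c,None,fx=5,fy=5,interpolation=cv2.INTER_CUBIC),alpha=1.4))
```

```text
[0.4962752  0.17811714 0.20470894] [ 1.79977763e+02  4.96116505e-02 -2.46874560e+01] [2.74981641e-01 2.50436999e-01 1.58570659e+00 2.75902848e-04
 1.30635983e+00 2.27658296e+00] [-0.43040649 -0.04403108  0.11071707] 2.35
[0.00492353 0.00181033 0.14870545]
```

View pics/t1.png

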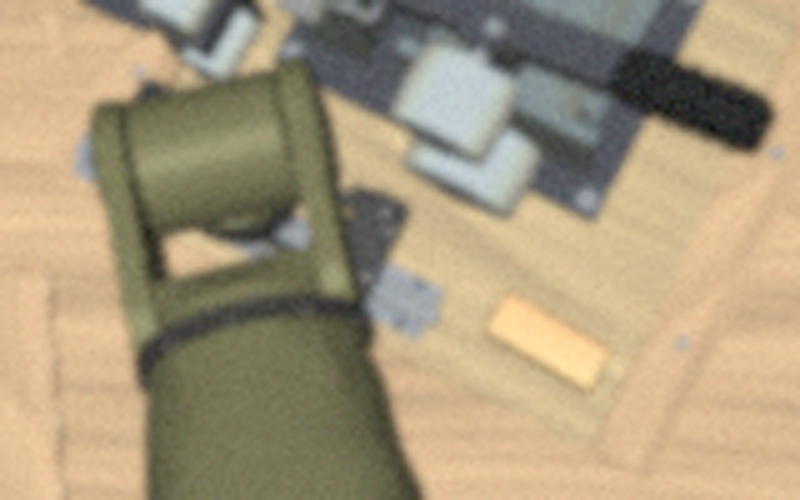

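The wrist at crop (210,160) sits close to the wheels, so I lean the tool 10° away from them before going down astride the knob.

play_rows(commands=[[0,0.002,0,0,5,0,-1],[0,0,0,0,5,0,-1],[0,0,0,0,0,0,-1],[-0.002,0,0.02,0,0,0,-1],[-0.003,0,0.03,0,0,0,-1],[-0.003,0,0.03,0,0,0,-1],[-0.005,0,0.028,0,0,0,-1],[-0.004,0,0.02,0,0,0,-1],[-0.004,0,0.015,0,0,0,-1],[0,0,0,0,0,0,-1]])

```text
time_s: 3.23
ee_pos: [0.497, 0.1708, 0.0578]
eef_rot: [3.138, -0.169, -0.433]
force: [-0.6, 0.1, -0.6]
grip_width: 0.0942
grip_force: 0.0
```

Run:
```python
from h import *
o=ctrl.get_obs();print(o['ee_pos'],togr(o['ee_pos']),np.degrees(o['eef_rot']),o['qpos'],o['force'],o['time_s'])
print(delta(tow([-.147,.046,.056])))
```

```text
[0.49699389 0.17076892 0.05780948] [-0.14806379  0.04148952  0.05780948] [179.7725495   -9.66312524 -24.80151077] [ 0.32204072  0.36669723  1.8220282  -0.15922241  0.83853469  2.42584114] [-0.60851097  0.0608517  -0.61036219] 3.2333
[ 0.00074485 -0.00451826  0.00194443]
```

play_rows(commands=[[0,-0.004,0.001,0,0,-4,-1],[0,0,0,0,0,-4,-1],[0,0,0,0,0,0,1],[0,0,0,0,0,0,1],[0,0,0,0,0,0,1],[0,0,0,0,0,0,1],[0,0,0,0,0,0,1],[0,0,0,0,0,0,1],[0,0,0,0,0,0,1],[0,0,0,0,0,0,1]], force=20)

```text
time_s: 4.07
ee_pos: [0.5004, 0.1752, 0.06]
eef_rot: [3.117, -0.173, -0.291]
force: [-0.2, 0.1, 0.4]
grip_width: 0.0443
grip_force: 0.0
```

Run:
```python
from h import *
o=ctrl.get_obs();print(togr(o['ee_pos']),np.degrees(o['eef_rot']),o['qpos'],o['force'],o['moment'],o['grip_width'],o['grip_force'],o['time_s'])
print(delta(o['ee_pos']+G@[0,.05,0]))
```

```text
[-0.14677258  0.04691516  0.06002674] [178.59660406  -9.89871833 -16.67761297] [ 0.32877542  0.3693209   1.81253215 -0.16163617  0.83935812  2.29362067] [-0.20131246  0.09881622  0.39282793] [0.03263633 0.12504217 0.03508972] 0.04426865656593453 0.0 4.0667
[ 6.95923598e-03 -4.95133218e-02  1.76913865e-06]
```

play_rows(commands=[[-0.001,0,0.006,0,0,0,1],[0,0,0,0,0,0,1],[0,0,0,0,0,0,1],[0,0,0,0,0,0,1],[0,0,0,0,0,0,1],[0,0,0,0,0,0,1],[0,0,0,0,0,0,1],[0,0,0,0,0,0,1]])

```text
time_s: 4.73
ee_pos: [0.5013, 0.1785, 0.0534]
eef_rot: [3.124, -0.174, -0.291]
force: [12.1, 31.5, -21.4]
grip_width: 0.0158
grip_force: 19.8
```

Run:
```python
from h import *
o=ctrl.get_obs();print(togr(o['ee_pos']),np.degrees(o['eef_rot']),o['qpos'],o['force'],o['moment'],o['grip_width'],o['grip_force'],o['time_s'])
```

```text
[-0.1474035   0.05029649  0.05339294] [178.98765256  -9.97729781 -16.66536009] [ 0.3319724   0.38130521  1.81461217 -0.15845514  0.82031262  2.29609386] [ 12.1248789   31.4567923  -21.38279933] [ 6.06828318 -1.46967247  0.99332498] 0.01577032133436585 19.803086444735527 4.7333
```

Gripped, with the opening at 15.8 mm matching the 16 mm knob. Now I slide it towards the keeper.

play_rows(commands=[[0.0005,-0.005,0,0,0,0,1],[0.001,-0.007,0,0,0,0,1],[0.001,-0.007,0,0,0,0,1],[0.001,-0.007,0,0,0,0,1],[0.001,-0.007,0,0,0,0,1],[0,-0.003,0,0,0,0,1],[0,0,0,0,0,0,1]])

```text
time_s: 5.32
ee_pos: [0.5155, 0.2089, 0.0534]
eef_rot: [3.118, -0.173, -0.29]
force: [2.8, 1.8, -13.6]
grip_width: 0.0163
grip_force: 19.9
```

Run:
```python
from h import *
o=ctrl.get_obs();print(togr(o['ee_pos']),np.degrees(o['eef_rot']),o['qpos'],G.T@o['force'],o['grip_width'],o['grip_force'],o['time_s'])
```

```text
[-0.14724491  0.08383632  0.05341725] [178.62103761  -9.91260947 -16.63854433] [ 0.38037859  0.43193074  1.7390751  -0.16732056  0.8564477   2.34620286] [  1.80492923   2.84314041 -13.55938934] 0.01633998322305354 19.8746457695961 5.3167
```

play_rows(commands=[[0.0005,-0.004,0,0,0,0,1],[0.0005,-0.003,0,0,0,0,1],[0,-0.002,0,0,0,0,1],[0,0,0,0,0,0,1]])

```text
time_s: 5.65
ee_pos: [0.519, 0.2165, 0.0534]
eef_rot: [3.117, -0.173, -0.291]
force: [4.5, -2.4, -15.4]
grip_width: 0.0158
grip_force: 19.9
```

play_rows(commands=[[0.0005,-0.003,0,0,0,0,1],[0,-0.001,0,0,0,0,1],[0,0,0,0,0,0,1]])

```text
time_s: 5.9
ee_pos: [0.5206, 0.22, 0.0534]
eef_rot: [3.117, -0.173, -0.291]
force: [4.5, -3.5, -15.3]
grip_width: 0.0154
grip_force: 19.9
```

play_rows(commands=[[0,-0.003,0,0,0,0,1],[0,-0.001,0,0,0,0,1],[0,0,0,0,0,0,1]])

```text
time_s: 6.15
ee_pos: [0.5223, 0.2236, 0.0534]
eef_rot: [3.117, -0.174, -0.291]
force: [9.8, -5.7, -17.0]
grip_width: 0.0158
grip_force: 19.8
```

Run:
```python
from h import *
o=ctrl.get_obs();print(togr(o['ee_pos']),np.degrees(o['eef_rot']),o['qpos'],G.T@o['force'],o['grip_width'],o['grip_force'],o['time_s'])
```

```text
[-0.14729494  0.1000901   0.05343804] [178.58837757  -9.9705795  -16.6706809 ] [ 0.40185871  0.45564147  1.70303959 -0.1700672   0.87135325  2.36814156] [ 11.28136541  -1.02985135 -16.95792436] 0.015777554821274943 19.84906643629074 6.15
```

play_rows(commands=[[0.002,-0.003,0,0,0,0,1],[0,-0.001,0,0,0,0,1],[0,0,0,0,0,0,1]])

```text
time_s: 6.4
ee_pos: [0.5242, 0.2274, 0.0534]
eef_rot: [3.117, -0.172, -0.291]
force: [-1.2, -0.4, -14.6]
grip_width: 0.0158
grip_force: 19.9
```

play_rows(commands=[[0,-0.002,0,0,0,0,1],[0,-0.001,0,0,0,0,1],[0,0,0,0,0,0,1]])

```text
time_s: 6.65
ee_pos: [0.5247, 0.2287, 0.0534]
eef_rot: [3.113, -0.171, -0.291]
force: [-5.9, -14.3, -8.3]
grip_width: 0.0159
grip_force: 20.0
```

Run:
```python
from h import *
o=ctrl.get_obs();print(togr(o['ee_pos']),np.degrees(o['eef_rot']),o['qpos'],G.T@o['force'],o['grip_width'],o['grip_force'],o['time_s'])
```

```text
[-0.14716232  0.10568092  0.05340861] [178.37611004  -9.8101001  -16.65999723] [ 0.4091311   0.46630353  1.68642534 -0.17089758  0.88283025  2.37480006] [  0.67451784 -15.48381527  -8.26733763] 0.015853866050168825 19.972339421510696 6.65
```

play_rows(commands=[[0,-0.002,0,0,0,0,1],[0,0,0,0,0,0,1],[0,0,0,0,0,0,1]])

```text
time_s: 6.9
ee_pos: [0.5248, 0.2288, 0.0533]
eef_rot: [3.11, -0.17, -0.291]
force: [-11.6, -27.3, -2.1]
grip_width: 0.0162
grip_force: 20.0
```

play_rows(commands=[[0,0.002,0,0,0,0,1],[0,0,0,0,0,0,-0.6],[0,0,0,0,0,0,-0.6],[0,0,0,0,0,0,-0.6],[0,0,0,0,0,0,-0.6],[0,0,0,0,0,0,-0.6]])

```text
time_s: 7.4
ee_pos: [0.526, 0.2306, 0.0545]
eef_rot: [3.118, -0.174, -0.291]
force: [0.8, 0.3, -1.0]
grip_width: 0.0459
grip_force: 0.0
```

Run:
```python
from h import *
o=ctrl.get_obs();print(togr(o['ee_pos']),np.degrees(o['eef_rot']),o['qpos'],G.T@o['force'],o['grip_width'],o['grip_force'],o['time_s'])
print(delta(o['ee_pos']+[0,0,.1]),delta(o['ee_pos']+G@[-.04,0,.1]))
```

```text
[-0.14685738  0.10794102  0.05454617] [178.6570102   -9.97839419 -16.64871504] [ 0.41054115  0.4656508   1.68448954 -0.16902639  0.87998535  2.37454275] [ 0.60175228  0.55430388 -0.95488432] 0.0458831761202187 0.0 7.4
[ 0.01732768  0.00230829 -0.09846026] [-0.02166925 -0.00320084 -0.10545235]
```

The end stop took 27 N with no further motion, so the bolt is home. Retreating upwards and away.

play_rows(commands=[[0.003,0,-0.018,0,0,0,-0.6],[0.004,0,-0.025,0,0,0,-0.6],[-0.008,-0.001,-0.038,0,0,0,-0.6],[-0.008,-0.001,-0.039,0,0,0,0],[-0.008,-0.001,-0.039,0,0,0,1],[-0.008,-0.001,-0.039,0,0,0,1],[-0.008,-0.001,-0.039,0,0,0,1],[0,0,-0.04,0,0,0,1],[0,0,-0.04,0,0,0,1],[0,0,-0.035,0,0,0,1],[0,0,0,0,-5,0,1],[0,0,0,0,-5,0,1],[0,0,0,0,0,0,1]])

```text
time_s: 8.48
ee_pos: [0.4411, 0.2696, 0.3947]
eef_rot: [3.118, 0.006, -0.296]
force: [-0.1, -1.3, -0.5]
grip_width: 0.0061
grip_force: 0.0
```

Run:
```python
from h import *
o=ctrl.get_obs();print(o['ee_pos'],togr(o['ee_pos']),np.degrees(o['eef_rot']),o['qpos'],o['grip_width'],o['time_s'])
print(delta(tow([-.15,-.17,.4])))
im=ctrl.camera("top");s=ctrl.camera("scene")
c=np.vstack([im[90:250,120:320],s[130:290,200:400]])
c=np.hstack([im[80:270,120:330],s[110:300,170:380]])
cv2.imwrite("pics/t2.png",cv2.resize(c,(798,361),interpolation=cv2.INTER_CUBIC))
```

```text
[0.44105925 0.26961058 0.39471039] [-0.24029934  0.10775385  0.39471039] [178.63110653   0.3313386  -16.96541244] [ 0.48458181  0.17279335  1.24856508 -0.01309304  1.74114292  2.34932664] 0.00612203593473621 8.4833
[0.05156337 0.2875217  0.0012812 ]
```

View pics/t2.png

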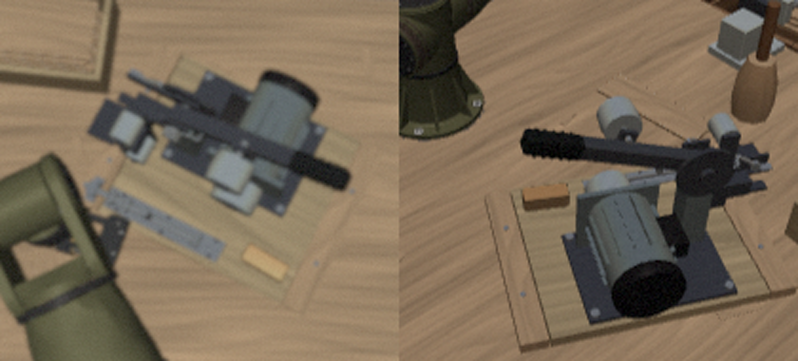

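The bolt knob has left mid-plate, and the arm is still up. Turning the tool by -82° with the fingers closed.

play_rows(commands=[[0,0,0,0,0,-6.8,1],[0,0,0,0,0,-6.8,1],[0,0,0,0,0,-6.8,1],[0,0,0,0,0,-6.8,1],[0,0,0,0,0,-6.8,1],[0,0,0,0,0,-6.8,1],[0,0,0,0,0,-6.8,1],[0,0,0,0,0,-6.8,1],[0,0,0,0,0,-6.8,1],[0,0,0,0,0,-6.8,1],[0,0,0,0,0,-6.8,1],[0,0,0,0,0,-6.8,1],[0,0,0,0,0,0,1]])

```text
time_s: 9.67
ee_pos: [0.4399, 0.2701, 0.3948]
eef_rot: [3.138, 0.024, 1.136]
force: [-0.5, -1.1, 0.0]
grip_width: 0.0006
grip_force: 0.0
```

Run:
```python
from h import *
o=ctrl.get_obs();print(o['ee_pos'],np.degrees(o['eef_rot']),o['qpos'],o['grip_width'],o['time_s'])
print(delta(tow([-.2,-.17,.4])),delta(tow([.022,-.17,.4])))
print(togr([.567,-.0845,.32]),togr([.5524,-.1256,.34]))
```

```text
[0.43990275 0.27006919 0.39479421] [179.77213878   1.36030973  65.05983983] [ 0.48881891  0.16832892  1.25355173 -0.01772096  1.73623956  0.92128552] 0.0005792865546737355 9.6667
[-0.27762797  0.04221487  0.00155329] [-0.27708506  0.2642125   0.00242327]
[ 0.02255926 -0.16087365  0.32      ] [ 0.02654519 -0.2043073   0.34      ]
```

play_rows(commands=[[-0.02,0,0,0,0,0,1],[-0.035,0.005,0,0,0,0,1],[-0.035,0.005,0,0,0,0,1],[-0.035,0.005,0,0,0,0,1],[-0.035,0.005,0,0,0,0,1],[-0.035,0.005,0,0,0,0,1],[-0.035,0.005,0,0,0,0,1],[-0.03,0.005,0,0,0,0,1],[-0.017,0.02,0,0,0,0,1],[0,0.035,0,0,0,0,1],[0,0.035,0,0,0,0,1],[0,0.035,0,0,0,0,1],[0,0.035,0,0,0,0,1],[0,0.035,0,0,0,0,1],[0,0.02,0,0,0,0,1],[0,0,0,0,0,0,1]])

```text
time_s: 11.0
ee_pos: [0.55, -0.0886, 0.3997]
eef_rot: [3.141, 0.026, 1.124]
force: [-0.1, 0.5, -0.1]
grip_width: 0.0007
grip_force: 0.0
```

Run:
```python
from h import *
o=ctrl.get_obs();print(o['ee_pos'],togr(o['ee_pos']),np.degrees(o['eef_rot']),o['qpos'],o['grip_width'],o['time_s'])
print(delta(tow([.023,-.17,.345])),delta(tow([.023,-.17,.19])))
im=ctrl.camera("top");s=ctrl.camera("scene")
c=np.hstack([im[80:270,140:350],s[80:270,170:380]])
cv2.imwrite("pics/t3.png",cv2.resize(c,(798,361),interpolation=cv2.INTER_CUBIC))
```

```text
[ 0.55004996 -0.08858939  0.39969481] [ 0.00888769 -0.17169563  0.39969481] [179.98075904   1.48226326  64.38753587] [-0.21314292  0.26290293  1.1289247  -0.02568005  1.75537554  0.229232  ] 0.0006684004325987654 11.0
[0.00330975 0.0140685  0.0546322 ] [0.00731921 0.01401646 0.20958032]
```

View pics/t3.png

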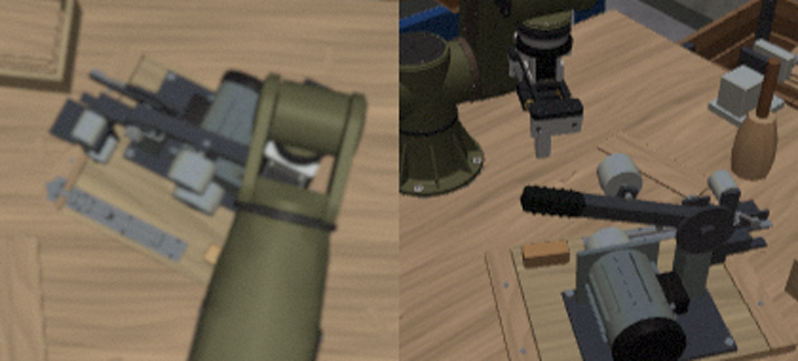

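The fingertips at scene crop (543,155) hang above the sleeve at (550,200). Centring them and coming down to touch.

play_rows(commands=[[0.002,0.014,0,0,0,0,1],[0.001,0,0.025,0,0,0,1],[0,0,0.02,0,0,0,1],[0,0,0.01,0,0,0,1],[0,0,0.008,0,0,0,1],[0,0,0.005,0,0,0,1],[0,0,0,0,0,0,1]])

```text
time_s: 11.68
ee_pos: [0.5609, -0.0919, 0.3353]
eef_rot: [3.137, 0.024, 1.128]
force: [-0.3, 1.8, 9.0]
grip_width: 0.0008
grip_force: 3.8
```

Run:
```python
from h import *
o=ctrl.get_obs();print(togr(o['ee_pos']),np.degrees(o['eef_rot']),o['qpos'],G.T@o['force'],o['time_s'])
print(delta(tow([.023,-.17,.19])))
```

```text
[ 0.02013928 -0.17017436  0.33530963] [179.73170407   1.37448806  64.64024287] [-0.21523636  0.28439462  1.24534274 -0.02444884  1.61268805  0.22630495] [-1.08569995  1.52861387  9.0091292 ] 11.6833
[0.00368779 0.00217863 0.14527476]
```

Contact at 9 N, at the expected height. Pressing down.

play_rows(commands=[[0,0,0.008,0,0,0,1],[0,0,0.01,0,0,0,1],[0,0,0.01,0,0,0,1],[0.001,0,0.01,0,0,0,1],[0,0,0.01,0,0,0,1],[0,0,0.01,0,0,0,1],[0,0,0.01,0,0,0,1],[0.001,0,0.01,0,0,0,1],[0,0,0.01,0,0,0,1],[0,0,0.01,0,0,0,1],[0.001,0,0.008,0,0,0,1],[0,0,0.006,0,0,0,1],[0,0,0,0,0,0,1]])

```text
time_s: 12.77
ee_pos: [0.5619, -0.0933, 0.2241]
eef_rot: [3.134, 0.026, 1.127]
force: [-3.4, -8.7, 14.3]
grip_width: 0.0008
grip_force: 7.4
```

Run:
```python
from h import *
o=ctrl.get_obs();print(togr(o['ee_pos']),np.degrees(o['eef_rot']),o['qpos'],G.T@o['force'],o['time_s'])
print(delta(tow([.022,-.17,.19])))
```

```text
[ 0.0216173  -0.17104485  0.22409316] [179.58332611   1.47818426  64.59307881] [-0.21617541  0.33052656  1.4375262  -0.02731025  1.37233822  0.23253387] [ 0.54536258 -9.33902043 14.26417161] 12.7667
[0.00192797 0.00012394 0.03405656]
```

play_rows(commands=[[-0.001,0,0.008,0,0,0,1],[-0.001,0,0.008,0,0,0,1],[-0.001,0,0.007,0,0,0,1],[0,0,0.006,0,0,0,1],[0,0,0.004,0,0,0,1],[0,0,0,0,0,0,1],[0,0,0,0,0,0,1]])

```text
time_s: 13.35
ee_pos: [0.5615, -0.0947, 0.1926]
eef_rot: [3.133, 0.021, 1.129]
force: [0.0, 4.8, 17.1]
grip_width: 0.0002
grip_force: 7.9
```

Run:
```python
from h import *
o=ctrl.get_obs();p=togr(o['ee_pos']);print(p,G.T@o['force'],o['time_s'])
from scipy.optimize import brentq
# contact on top plane: normal dist 17 from arm line; pivot y~.097,z .222 ; arm dir (-cos e, sin e), normal (sin e, cos e)
f=lambda e:(p[1]-.097)*np.sin(e)+(p[2]-.222)*np.cos(e)-.017
e=brentq(f,-.5,.5);print('joint est',.35-e)
im=ctrl.camera("top");s=ctrl.camera("scene")
c=np.hstack([im[80:270,140:350],s[80:270,170:380]])
cv2.imwrite("pics/t4.png",cv2.resize(c,(798,361),interpolation=cv2.INTER_CUBIC))
```

```text
[ 0.02185406 -0.17241665  0.19263108] [-1.97711133  4.34296056 17.14898927] 13.35
joint est 0.5213494727199918
```

View pics/t4.png

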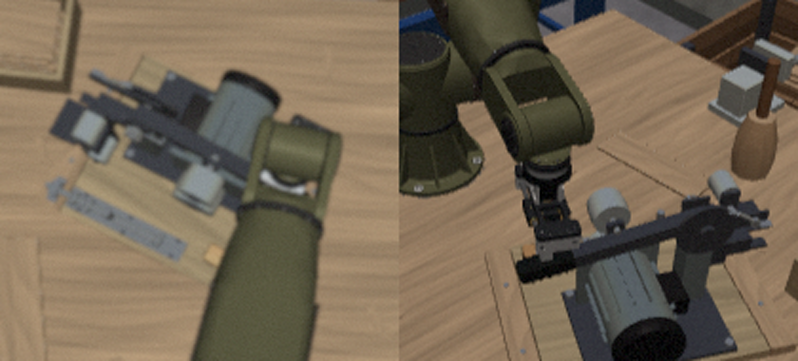

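The arm is pressed below level and the fingers are still on the sleeve at scene crop (550,260), at an estimated 0.52 rad. I'll add a little margin, settle and hand in.

play_rows(commands=[[0,0,0.002,0,0,0,1],[0,0,0.002,0,0,0,1],[0,0,0,0,0,0,1],[0,0,0,0,0,0,1],[0,0,0,0,0,0,1],[0,0,0,0,0,0,1],[0,0,0,0,0,0,1],[0,0,0,0,0,0,1]])

```text
time_s: 14.12
ee_pos: [0.5616, -0.0947, 0.1889]
eef_rot: [3.133, 0.021, 1.129]
force: [0.6, 5.8, 18.2]
grip_width: 0.0004
grip_force: 8.0
```

```bash
python3 -c "
from h import *
o=ctrl.get_obs();print(o['ee_pos'],o['force'],abs(o['joint_vel']).max())
if 8<o['force'][2]<35: print(ctrl.hand_in())"
```

```text
[ 0.5615579  -0.09469245  0.18890282] [ 0.58422921  5.77774079 18.15916654] 0.0021473209810494334
the job is handed in; nothing more can be done
None
```

I slid the bolt home to its end stop, then pressed the tension arm to an estimated 0.53 rad and held it there with about 18 N; I handed the job in at about 14 s, and the hand-in call returned no verdict.

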